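# Fetch the green control vial from behind the bottles

### The arm

A 6-joint arm with a two-finger parallel gripper is mounted at the origin on a cart in front of the work surface, level with it; the furniture and walls round the work are solid. World frame = base frame: x ahead of the robot, y to its left, z up, the work surface at z = 0. Lengths are in m, angles in rad, forces in N, time in s.
With the tool pointing down it reaches from about 0.225 to 0.875 m from the base axis. Payload 3.4 kg.
Tool frame: the origin (TCP) lies at the very end of the fingers, on their centre line; the grasp point (between the pads) lies 19 mm behind it; z points along the fingers, y is the direction in which the jaws open and shut (so a half turn about z gives the same grasp; the last joint's range is limited). The gripper opens to 85 mm and grips with 20 to 120 N. Pads are 22 mm wide; open, the fingers measure 114 mm over their backs; the gripper's body (76 mm by 85 mm) begins 54 mm behind the grasp point. The pads swing forward as they close: fully open they stand 13 mm farther back than shut.
Start: joints at [1.133, 0.276, 1.505, -0, 1.361, -0.121], TCP at [0.179, 0.546, 0.231] pointing down, gripper open.
Joint ranges: [-2.89, 2.89], [-0.75, 2.08], [0.22, 2.7], [-1.18, 4.32], [0.11, 2.71], [-2.7, 2.7]. Speed limits (rad/s): [2.57, 2.57, 3.14, 3.14, 3.14, 3.14].

### API

Orientations are given as a unit quaternion [w, x, y, z].
In Python, from rig import manip gives the robot as it stands. The module is installed in compiled form; this text tells all that it offers.
- The arm moves only by the tool carry_out, never from a script. Its argument "moves" is one flat list of numbers, 5 for each row, row after row: the opening in per cent of the stroke, from 0 (shut) to 100 (fully open), then the shift along the world's x, y, z in cm, then the turn about the world's z in rad. A call has exactly 10 rows; each row shifts and turns the commanded pose from where the row before left it; what a row does not reach is not made up. A row lasts 1/10 s, in which the tool goes at most 50 mm and 8.59 degrees, less where a joint would pass 70% of its speed; a pose out of reach is approached as far as the arm can. A call is refused whole if a number of a shift passes 5 or a number of a turn 0.15, either way. A call with a gripper value outside its range is refused whole. The fingers move at their own pace and stop on an object; "squeeze" is the grip in N (left out, the last holds). Time passes only in rows, so rows that do not move let the fingers close, or fill a call up. It gives the time, the measured TCP pose, the force and the opening at its end, in the units of the state.
- manip.get_state(): the state, without advancing time (a new reading comes with each control period).
- manip.get_image(name): name is "scene" or "top" or "wrist"; returns the picture (480x640x3 uint8, red, green, blue); there is no depth.
- manip.camera_info(name): a dict with "fov_y" (degrees; the focal length in pixels is half the picture's height over the tangent of half this angle, whatever the lens; pixels are square), "cx", "cy" (the principal point, pixels), "rvec" (rotation vector, rad) and "tvec" (3), from world to camera coordinates, as OpenCV has them; the wrist camera has in their place "hand_eye" (4x4, takes a point from camera to tool coordinates, whose origin is the TCP and whose axes are the flange's). Camera axes: x right, y down, z forward; pixel columns grow to the right and rows downward; lengths in m; the calibration is good to about 2 mm. A picture is of the moment at which its call begins: read the wrist's pose just before it. camera_info takes no time and is no camera call.
- manip.sign_off(): hands the job in, once; it reports no verdict.
The state is a dict: "clock": time; "qpos": joint angles; "qd": joint speeds; "effort": joint torques, N m; "position": TCP position; "ee_rot": TCP orientation; "contact_force": force on the tool from outside, world axes, zero at the start; "moment": the same for the moment, N m; "width": finger opening in m.
Only numpy, scipy, OpenCV 4.12 (cv2) and the standard library are available. Lean on these libraries where they do the work, as an engineer would, in place of code of your own. Each camera call takes 0.05 s, during which the arm holds its last target. There are 200 camera calls.

### The job

The green-capped control vial stands at the back of the grey bay, behind the orange-capped pot and the white bottle. First set the pot and the bottle aside, both standing in the blue side tray; then take the green-capped vial out and stand it in the green dish, on the board beside its red and yellow fellows; then put the pot and the bottle back in the bay, each on the same white spot where it stood at the start. Keep everything upright and do not disturb the red-capped and yellow-capped vials.

Things in the scene. Friction and masses are not known exactly. Their poses are not given: they have to be found in the camera images.
- pot_mid (a point): Clear round sample pot with a white paper label and an orange screw cap, 74 mm tall; body 28 mm across up to 58 mm, cap 31 mm across from 58 to 74 mm above its foot. Loose, about 20 g, upright in the bay. The point is at its centre, 37 mm above its foot; z up along its axis.
- bottle_mid (a point): Small white plastic bottle with a dark red band and a white cap, 92 mm tall; body 42 mm across from the foot to the shoulder about 60 mm up, cap 22 mm across from 79 to 92 mm above its foot. Loose, about 70 g, upright in the bay. The point is at its centre, 46 mm above its foot; z up along its axis.
- vial_green_mid (a point): Glass vial with a green cap, 22 mm across, 46 mm tall (cap on the top 12 mm). Loose, about 15 g, upright at the back of the bay behind the pot and the bottle, about 10 mm in front of the fence. The point is at its centre, 23 mm above its foot; z up along its axis.
- bay: Grey bay, fixed: base 116 (x) by 200 (y) mm, 5 mm thick; pale clear fence along its far (+x) edge, top 45 mm above the bench; side lips 15 mm, rear corner posts 41 mm above the bench; front (-x) open. Two black-edged white spots, 53 mm across, at x 16, y +34 and -34 mm: pot and bottle stand within 3 mm of their middles, either way round; vial at about x 36, y 0. Origin: centre of underside, z up.
- tray: Blue side tray, fixed, empty at the start: 230 mm (x) by 110 mm (y), wall 4 mm thick and 14 mm high, floor about 4 mm above the bench. It lies to the left or to the right of the bay. Origin: centre of the underside.
- dish_green: Green round dish, fixed on the steel board on the other side of the bay from the tray, empty at the start: outside 54 mm, inside 44 mm across at the floor, floor 4 mm and rim 9 mm above its origin. Origin: centre of its underside (6 mm above the bench). The red, green and yellow dishes stand in a row 85 mm apart, in any order.
- vial_red_mid (a point): Glass vial with a red cap, same size as the green-capped one, loose, standing in the red dish on the board; to be left alone. The point is at its centre, 23 mm above its foot.
- vial_yellow_mid (a point): Glass vial with a yellow cap, same size, loose, standing in the yellow dish on the board; to be left alone. The point is at its centre, 23 mm above its foot.
Mind the look-alikes: they are no part of the job. Leave any purple or turquoise look-alike of the part that bears bottle_mid alone.

How it is judged:
By the outcome, as a careful person would: the job done as asked, in the order asked, and still so for the second after the job is handed in, with the robot touching nothing.
It also fails if it takes over 109 s, if anything falls off the work surface, if the arm or the gripper's body presses on something with over 40 N, if the wrist force passes 120 N, or if a joint passes its speed limit or range.

## Working session

There is one attempt and no reset: what is moved stays moved. The work goes in short steps, Python scripts to look and compute and a tool call to move; the robot and the scene stay as the last step left them, time stands still between calls to the robot, and variables do not carry over. Pictures are saved under pics/ and viewed, about 12 in all and at most 16, crops included, and the job is handed in when it is done.

Besides the shell and the picture viewer there is one more tool, called after "Call:" as name(argument=value, ...), one argument or row to a line, values as JSON. carry_out: Moves the arm, as the interface text tells. Its arguments: {"type":"object","properties":{"moves":{"type":"array","items":{"type":"number"}},"squeeze":{"type":"number"}},"required":["moves"]}

```bash
mkdir -p pics; cat > h.py <<'E'
import numpy as np, cv2
from rig import manip
def K(ci,name=None):
    f=240/np.tan(np.radians(ci['fov_y'])/2); return np.array([[f,0,ci['cx']],[0,f,ci['cy']],[0,0,1.]])
def cam(name,st=None):
    """returns K, R (cam->world), C"""
    ci=manip.camera_info(name)
    if 'rvec' in ci:
        R=cv2.Rodrigues(np.array(ci['rvec'],float))[0]; return K(ci),R.T,-R.T@np.array(ci['tvec'],float).ravel()
    st=st or manip.get_state(); from scipy.spatial.transform import Rotation as Ro
    q=st['ee_rot']; Rt=Ro.from_quat([q[1],q[2],q[3],q[0]]).as_matrix(); H=np.array(ci['hand_eye'])
    return K(ci),Rt@H[:3,:3],Rt@H[:3,3]+np.array(st['position'])
def ray(c,u,v,z):
    k,R,C=c; d=R@np.linalg.inv(k)@np.array([u,v,1.]); return C+d*(z-C[2])/d[2]
def proj(c,p):
    k,R,C=c; q=k@(R.T@(np.array(p)-C)); return q[:2]/q[2]
def shot(name,fn):
    st=manip.get_state(); im=manip.get_image(name)[:,:,::-1].copy(); cv2.imwrite('pics/'+fn,im); return im,cam(name,st)
E
python3 - <<'E'
from h import *
print(manip.get_state())
for n in('scene','top','wrist'): print(n,manip.camera_info(n))
shot('scene','s0.png');shot('top','t0.png')
E
```

```text
{'clock': 0.0, 'qpos': array([ 1.13299885e+00,  2.76602721e-01,  1.50615944e+00,  7.01094097e-06,
        1.36069821e+00, -1.21024843e-01]), 'qd': array([ 2.74677200e-05,  1.67985059e-03, -7.85092120e-04, -1.32629026e-03,
       -1.55617762e-05, -8.16640458e-04]), 'effort': array([-9.89057371e-04, -4.16759706e+01, -2.45802730e+01, -3.91573567e-04,
        1.09243754e-02,  3.48707874e-05]), 'position': array([0.17889881, 0.54589287, 0.23042483]), 'ee_rot': array([-2.60842611e-04,  1.57725587e-01,  9.87482540e-01, -8.96693803e-04]), 'contact_force': array([-1.09348838,  0.0264399 , -0.134564  ]), 'moment': array([-0.05626999, -0.00856363, -0.01406838]), 'width': 0.0857225763437559}
scene {'fov_y': 57.939290110028374, 'cx': 315.1518922598161, 'cy': 238.78130490719178, 'rvec': array([ 2.15983   , -0.73086045,  0.37318794]), 'tvec': array([-0.40015997,  0.24059312,  0.64207611])}
top {'fov_y': 44.949056132837825, 'cx': 316.4567407322941, 'cy': 236.70767176174968, 'rvec': array([ 2.12644197, -2.14339049,  0.13375114]), 'tvec': array([0.01568053, 0.50989247, 1.08375387])}
wrist {'fov_y': 64.71662793797395, 'cx': 313.98451689780865, 'cy': 245.36084932403907, 'hand_eye': array([[ 5.17038822e-07, -9.55997283e-01, -2.93375519e-01,
         7.48666378e-02],
       [ 9.99999968e-01,  7.42683118e-05, -2.40249308e-04,
        -3.35691189e-04],
       [ 2.51466190e-04, -2.93375510e-01,  9.55997253e-01,
        -1.43009249e-01],
       [ 0.00000000e+00,  0.00000000e+00,  0.00000000e+00,
         1.00000000e+00]])}
```

View pics/s0.png

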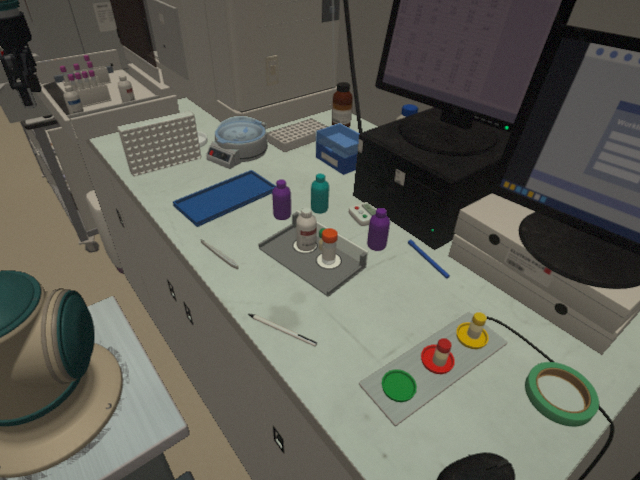

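View pics/t0.png

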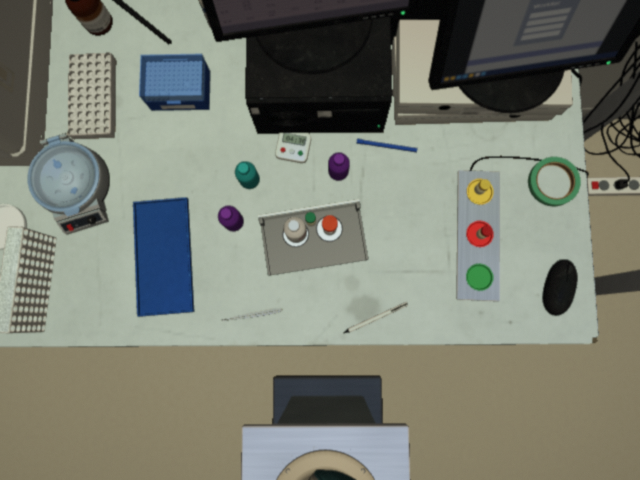

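Top view: bay around (315,240), with the white bottle at (295,228), the pot at (330,226) and the green vial at (311,217). The tray is at (163,256) and the empty green dish at (479,277). The look-alikes are purple at (230,217) and (339,165) and turquoise at (247,175). The one meant is white with a dark red band and stands on the bay spot. I'll confirm it in a crop and measure.

```bash
python3 - <<'E'
from h import *
t=cv2.imread('pics/t0.png');s=cv2.imread('pics/s0.png')
a=cv2.resize(t[190:290,250:380],None,fx=5,fy=5,interpolation=cv2.INTER_CUBIC)
cv2.imwrite('pics/c0.png',a)
b=cv2.resize(s[190:300,250:400],None,fx=5,fy=5,interpolation=cv2.INTER_CUBIC);cv2.imwrite('pics/c1.png',b)
c=cam('top');cs=cam('scene')
hsv=cv2.cvtColor(t,cv2.COLOR_BGR2HSV);hs=cv2.cvtColor(s,cv2.COLOR_BGR2HSV)
def blobs(h,lo,hi,mn=40):
    m=cv2.inRange(h,np.array(lo),np.array(hi)); n,l,st,ce=cv2.connectedComponentsWithStats(m)
    return [(st[i],ce[i]) for i in range(1,n) if st[i][4]>mn], l
for nm,lo,hi,z in [('green',(45,80,40),(80,255,255),.01),('blue',(105,120,40),(125,255,255),.014),('orange/red',(0,150,80),(12,255,255),.079),('yel',(20,150,80),(32,255,255),.012)]:
    for st,ce in blobs(hsv,lo,hi)[0]: print('top',nm,st,ce.round(1),ray(c,*ce,z).round(4))
    for st,ce in blobs(hs,lo,hi)[0]: print('  scene',nm,st,ce.round(1),ray(cs,*ce,z).round(4))
m=cv2.inRange(hsv,(105,120,40),(125,255,255)); m[:, :120]=0;m[:190]=0;m[:,200:]=0
r=cv2.minAreaRect(np.argwhere(m)[:,::-1].astype(np.float32));print('tray',[ray(c,*p,.014).round(4) for p in cv2.boxPoints(r)])
# bay base
lab=cv2.cvtColor(t,cv2.COLOR_BGR2HSV); print('bay px',t[260,300],t[255,350],t[290,300])
for p in [(260,215),(268,274),(367,260),(358,204)]: print(p,ray(c,*p,.01).round(4))
E
```

```text
top green [529 157  51  49 792] [552.5 181.9] [ 0.6199 -0.4584  0.01  ]
top green [305 212  11  11  90] [309.9 217.1] [0.5537 0.025  0.01  ]
top green [466 264  27  27 575] [479.1 276.7] [ 0.4322 -0.3044  0.01  ]
  scene green [ 526  362   73   64 1605] [560.  397.9] [ 0.6109 -0.4654  0.01  ]
  scene green [382 370  35  32 881] [398.6 385.3] [ 0.4325 -0.3032  0.01  ]
top blue [ 140   55   69   55 1137] [174.7  80.5] [0.843  0.3032 0.014 ]
top blue [357 139  60  12 174] [385.7 145.1] [ 0.6989 -0.1287  0.014 ]
top blue [ 134  198   59  118 6234] [162.5 256.8] [0.4763 0.3166 0.014 ]
  scene blue [402 104  16  13 147] [408.8 109.7] [1.2322 0.4103 0.014 ]
  scene blue [317 124  42  19 331] [339.5 132.2] [0.925  0.4151 0.014 ]
  scene blue [316 140  42  34 493] [337.9 159.1] [0.8113 0.2879 0.014 ]
  scene blue [ 173  171  102   55 2490] [223.1 197.4] [0.4642 0.3058 0.014 ]
  scene blue [618 228  22  13  62] [627.3 233.5] [ 1.1142 -0.3498  0.014 ]
  scene blue [408 240  41  38 176] [428.3 258.8] [ 0.691  -0.1397  0.014 ]
top orange/red [323 216  14  16 188] [329.4 223.1] [ 0.5294 -0.0136  0.079 ]
top orange/red [467 221  26  26 468] [479.3 233.4] [ 0.5073 -0.2908  0.079 ]
  scene orange/red [322 229  15  14 182] [329.1 235.5] [ 0.5227 -0.0213  0.079 ]
  scene orange/red [421 339  33  35 638] [437.4 357. ] [ 0.4707 -0.3298  0.079 ]
top yel [468 179  25  25 415] [479.9 191.5] [ 0.6016 -0.3134  0.012 ]
  scene yel [473 313  14  13 135] [479.  318.8] [ 0.6416 -0.2984  0.012 ]
  scene yel [457 323  31  26 455] [470.8 337.1] [ 0.5963 -0.3144  0.012 ]
tray [array([0.5904, 0.3833, 0.014 ]), array([0.5951, 0.2713, 0.014 ]), array([0.3668, 0.2536, 0.014 ]), array([0.3619, 0.3623, 0.014 ])]
bay px [114 127 125] [115 127 127] [168 183 172]
(260, 215) [0.559  0.1247 0.01  ]
(268, 274) [0.4409 0.108  0.01  ]
(367, 260) [ 0.4669 -0.0869  0.01  ]
(358, 204) [ 0.5793 -0.0711  0.01  ]
```

View pics/c0.png

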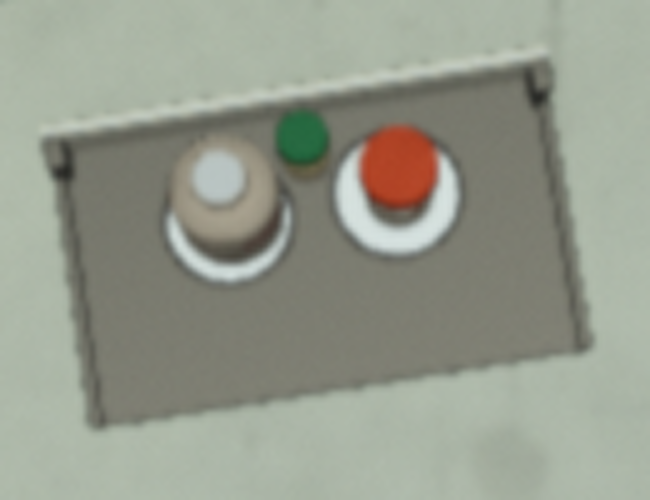

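View pics/c1.png

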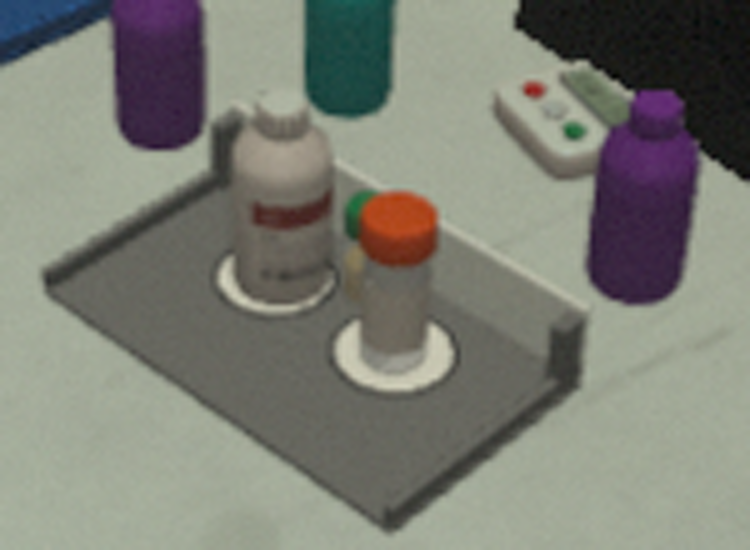

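The crops confirm it: white bottle with the dark red band on the left spot (bay +y side), pot on the right spot, green vial behind and between them. Now computing bay pose and moves.

```bash
python3 - <<'E'
from h import *
c=cam('top')
L=ray(c,295.8,233.8,.005);R=ray(c,329.5,228.6,.005);d=L-R
print('L',L,'R',R,np.linalg.norm(d),'yaw',np.degrees(np.arctan2(d[1],d[0]))-90)
g=np.array([302,131])/5+[250,190];print('vial',ray(c,*g,.051))
b=np.array([219,178])/5+[250,190];print('bottle cap',ray(c,*b,.097))
p=np.array([400,164])/5+[250,190];print('pot cap',ray(c,*p,.079))
E
```

```text
L [0.52109858 0.05347802 0.005     ] R [ 0.53093034 -0.01377084  0.005     ] 0.06796376285159428 yaw 8.317698656056422
vial [0.54795173 0.0227296  0.051     ]
bottle cap [0.52223554 0.05184685 0.097     ]
pot cap [ 0.52988207 -0.01470683  0.079     ]
```

Call:
carry_out(
  moves=[100, 3, -4, 1, 0, 100, 3, -4, 1, 0, 100, 3, -4, 1, 0.05, 100, 3, -4, 1, 0.1, 100, 3, -4, 1, 0.1, 100, 3, -4, 1, 0.1, 100, 3, -4, 0, 0.1, 100, 2, -4, 0, 0, 100, 2, -4, 0, 0, 100, 2, -4, 0, 0],
)

```text
clock: 1.1
position: [0.446, 0.1493, 0.2899]
ee_rot: [-0.0, -0.066, 0.998, 0.0]
contact_force: [0.5, 0.3, 0.4]
width: 0.0851
```

Call:
carry_out(
  moves=[100, 0.5, -3, 0, 0, 100, 0.5, -3, 0, 0, 100, 0, -3, 0, 0, 100, 0, -3, 0, 0, 100, 0, -1, 0, 0, 100, 0, 0, 0, 0, 100, 0, 0, 0, 0, 100, 0, 0, 0, 0, 100, 0, 0, 0, 0, 100, 0, 0, 0, 0],
)

```text
clock: 2.1
position: [0.4556, 0.0219, 0.2902]
ee_rot: [0.0, -0.067, 0.998, 0.0]
contact_force: [0.1, 0.9, 0.6]
width: 0.0853
```

```bash
python3 - <<'E'
from h import *
im,c=shot('wrist','w0.png'); print(c[2])
h=cv2.cvtColor(im,cv2.COLOR_BGR2HSV)
for nm,lo,hi,z in [('green',(45,80,40),(80,255,255),.051),('orange',(0,150,80),(12,255,255),.079)]:
    m=cv2.inRange(h,np.array(lo),np.array(hi)); n,l,st,ce=cv2.connectedComponentsWithStats(m)
    for i in range(1,n):
        if st[i][4]>150: print(nm,st[i],ce[i].round(1),ray(c,*ce[i],z).round(4))
for nm,p in [('L',(.5211,.0535,.005)),('R',(.5309,-.0138,.005)),('V',(.548,.0227,.051)),('B',(.5222,.0518,.097)),('P',(.5299,-.0147,.079))]:
    q=proj(c,p);print(nm,q.round(1));cv2.circle(im,tuple(int(v) for v in q),3,(255,0,255),-1)
cv2.imwrite('pics/w0m.png',im)
E
```

```text
[0.38133077 0.01159219 0.43316973]
green [   0  110   42   51 1777] [ 18.4 135.9] [ 0.426  -0.2717  0.051 ]
green [297 275  18  20 295] [305.4 284.8] [0.5434 0.024  0.051 ]
orange [   0  190   42   46 1118] [ 22.5 212. ] [ 0.4934 -0.2535  0.079 ]
orange [256 261  30  31 713] [270.6 276. ] [ 0.5267 -0.0128  0.079 ]
L [333.2 255.6]
R [276.2 256.2]
V [303.7 288.6]
B [335.9 287. ]
P [268.3 278.7]
```

View pics/w0m.png

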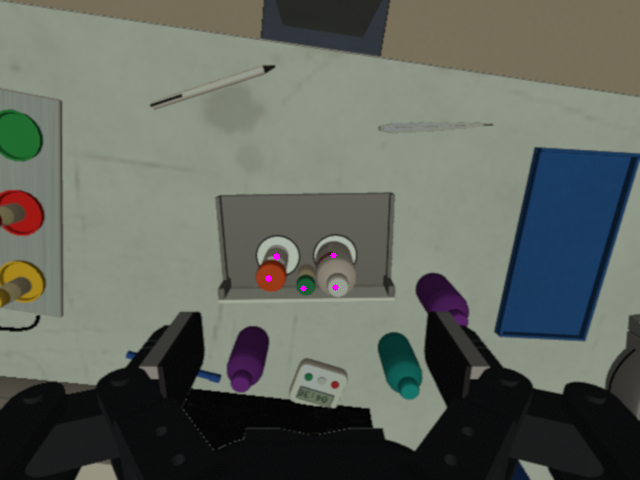

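The wrist view agrees with the top view to 3–4 mm: markers sit on the caps at bottle (336,287), pot (270,277) and vial (305,286). I take the bottle first, jaws turned 30° to keep clear of vial and fence.

Call:
carry_out(
  moves=[62, 1.1, 0.5, 0, -0.1, 62, 1.1, 0.5, 0, -0.1, 62, 1.1, 0.5, 0, -0.1, 62, 1.1, 0.5, 0, -0.1, 62, 1.0, 0.5, -2, -0.11, 62, 1.0, 0.5, -3, 0, 62, 0, 0, -3, 0, 62, 0, 0, -3, 0, 62, 0, 0, -2, 0, 62, 0, 0, 0, 0],
  squeeze=25,
)

```text
clock: 3.15
position: [0.5173, 0.0515, 0.1573]
ee_rot: [-0.003, 0.187, 0.982, -0.0]
contact_force: [0.4, 1.0, -0.5]
width: 0.0528
```

```bash
python3 - <<'E'
from h import *
im,c=shot('wrist','w1.png'); p=manip.get_state()['position'];print(p)
for nm,q in [('B',(p[0],p[1],.097)),('P',(.528,-.0138,.079))]:
    q=proj(c,q);print(nm,q.round(1));cv2.circle(im,tuple(int(v) for v in q),3,(255,0,255),-1)
cv2.imwrite('pics/w1m.png',im)
E
```

```text
[0.51879678 0.05137995 0.15913658]
B [315.7 269.1]
P [226.5 306.9]
```

View pics/w1m.png

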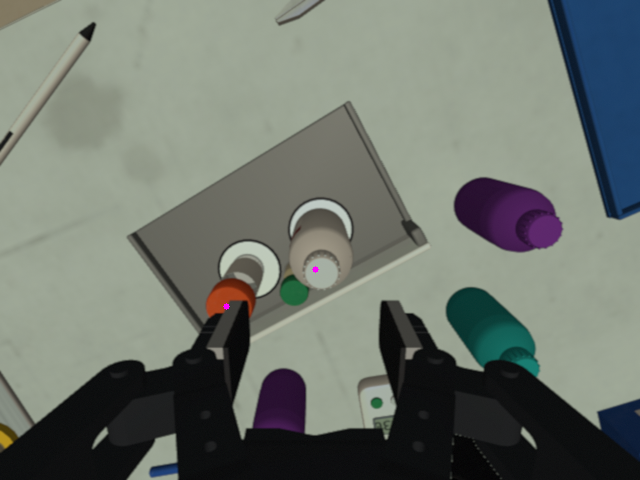

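Cap centre is at (322,270), TCP axis at (316,269): 3 mm off along the jaws. Correct and descend.

Call:
carry_out(
  moves=[62, 0.1, 0.3, -2, 0, 62, 0, 0, -2, 0, 62, 0, 0, -2, 0, 62, 0, 0, -2, 0, 62, 0, 0, -2, 0, 62, 0, 0, -1.5, 0, 62, 0, 0, -1.5, 0, 62, 0, 0, 0, 0, 62, 0, 0, 0, 0, 62, 0, 0, 0, 0],
)

```text
clock: 4.2
position: [0.5221, 0.0541, 0.0316]
ee_rot: [0.002, 0.187, 0.982, 0.0]
contact_force: [-0.2, -0.5, 0.8]
width: 0.0525
```

Call:
carry_out(
  moves=[30, 0, 0, 0, 0, 30, 0, 0, 0, 0, 30, 0, 0, 0, 0, 30, 0, 0, 0, 0, 30, 0, 0, 0, 0, 30, 0, 0, 0, 0, 30, 0, 0, 0, 0, 30, 0, 0, 0, 0, 30, 0, 0, 0, 0, 30, 0, 0, 0, 0],
)

```text
clock: 5.2
position: [0.5217, 0.054, 0.0315]
ee_rot: [0.001, 0.187, 0.982, 0.0]
contact_force: [-0.6, 0.0, 5.7]
width: 0.0408
```

Call:
carry_out(
  moves=[30, 0, 0, 0.5, 0, 30, 0, 0, 1, 0, 30, 0, 0, 2, 0, 30, 0, 0, 2, 0, 30, 0, 0, 2, 0, 30, 0, 0, 2, 0, 30, 0, 0, 2, 0, 30, 0, 0, 1, 0, 30, 0, 1, 0, 0, 30, 0, 2, 0, 0],
)

```text
clock: 6.2
position: [0.5203, 0.084, 0.1549]
ee_rot: [-0.0, 0.188, 0.982, -0.0]
contact_force: [0.6, -0.6, -0.9]
width: 0.0411
```

Call:
carry_out(
  moves=[30, 0, 3, 0, 0, 30, 0, 3, 0, 0, 30, 0, 3, 0, 0, 30, 0, 3, 0, 0, 30, 0.4, 3, 0, 0, 30, 0.4, 3, 0, 0, 30, 0, 3, 0, 0, 30, 0, 2, 0, 0, 30, 0, 0.8, 0, 0, 30, 0, 0, 0, 0],
)

```text
clock: 7.2
position: [0.5277, 0.3229, 0.1539]
ee_rot: [-0.001, 0.186, 0.982, -0.001]
contact_force: [-1.2, 0.1, -1.0]
width: 0.0405
```

```bash
python3 - <<'E'
from h import *
s=manip.get_state();print(s['position'],s['width'],s['contact_force'])
im,c=shot('wrist','w2.png')
t,_=shot('top','t2.png');cv2.imwrite('pics/v2.png',np.vstack([cv2.resize(im[:,:],(560,420)),]))
m=cv2.inRange(cv2.cvtColor(im,cv2.COLOR_BGR2HSV),(105,120,40),(125,255,255))
for cn in cv2.findContours(m,0,1)[0]:
    if cv2.contourArea(cn)>3000: print([ray(c,*p,.012).round(3) for p in cv2.boxPoints(cv2.minAreaRect(cn))])
E
```

```text
[0.52771702 0.32294168 0.15393399] 0.040496100777883945 [-1.22697451  0.06140514 -0.96838882]
[array([0.365, 0.256, 0.012]), array([0.359, 0.363, 0.012]), array([0.584, 0.4  , 0.012]), array([0.606, 0.269, 0.012])]
```

View pics/v2.png

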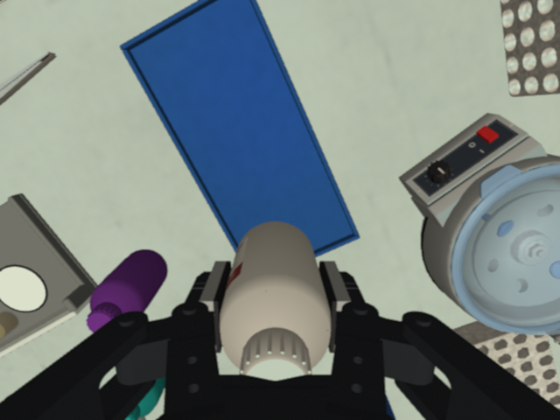

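The bottle is held upright above the far end of the tray. Lowering it.

Call:
carry_out(
  moves=[30, 0, 0, -2, 0, 30, 0, 0, -2, 0, 30, 0, 0, -2, 0, 30, 0, 0, -2, 0, 30, 0, 0, -2, 0, 30, 0, 0, -1, 0, 30, 0, 0, -0.7, 0, 30, 0, 0, -0.4, 0, 30, 0, 0, -0.2, 0, 30, 0, 0, 0, 0],
)

```text
clock: 8.3
position: [0.529, 0.3222, 0.0326]
ee_rot: [0.0, 0.187, 0.982, 0.0]
contact_force: [-0.5, 0.4, -0.5]
width: 0.0412
```

Call:
carry_out(
  moves=[30, 0, 0, 0, 0, 64, 0, 0, 0, 0, 64, 0, 0, 0, 0, 64, 0, 0, 0, 0, 64, 0, 0, 0, 0, 64, 0, 0, 1, 0, 64, 0, 0, 2, 0, 64, 0, 0, 3, 0, 64, 0, 0, 3, 0, 64, 0, 0, 3, 0],
)

```text
clock: 9.3
position: [0.5286, 0.3221, 0.1541]
ee_rot: [0.0, 0.187, 0.982, 0.0]
contact_force: [0.1, -0.2, -0.6]
width: 0.0547
```

Call:
carry_out(
  moves=[64, 0, -1, 2, 0.1, 64, 0, -3, 1, 0.12, 64, 0, -4, 0, 0.12, 64, 0, -4, 0, 0.12, 64, 0, -4, 0, 0.12, 64, 0, -4, 0, 0.12, 64, 0, -4, 0, 0.12, 50, 0, -4, 0, 0.12, 50, 0, -3.5, 0, 0.11, 50, 0, -2, 0, 0],
)

```text
clock: 10.3
position: [0.5286, -0.0156, 0.1831]
ee_rot: [0.0, -0.33, 0.944, -0.001]
contact_force: [0.4, 0.7, -0.7]
width: 0.0428
```

```bash
python3 - <<'E'
from h import *
s=manip.get_state()
im,c=shot('wrist','w3.png'); p=s['position'];print(p,s['qpos'].round(2),s['width'],s['ee_rot'])
h=cv2.cvtColor(im,cv2.COLOR_BGR2HSV)
for nm,lo,hi,z in [('green',(45,80,40),(80,255,255),.051),('orange',(0,150,80),(12,255,255),.079)]:
    m=cv2.inRange(h,np.array(lo),np.array(hi)); n,l,st,ce=cv2.connectedComponentsWithStats(m)
    for i in range(1,n):
        if st[i][4]>150: print(nm,st[i],ce[i].round(1),ray(c,*ce[i],z).round(4))
q=proj(c,(p[0],p[1],.079));print(q);cv2.circle(im,tuple(int(v) for v in q),3,(255,0,255),-1)
cv2.imwrite('pics/w3m.png',im)
E
```

```text
[ 0.52860441 -0.0155977   0.18306699] [-0.16  0.24  1.68 -0.    1.22 -2.4 ] 0.0427595050718532 [ 3.30181711e-04 -3.30174661e-01  9.43919546e-01 -6.89089456e-04]
green [328 264  26  28 584] [340.3 277.7] [0.5439 0.0223 0.051 ]
orange [ 295  222   44   45 1549] [316.9 244.1] [ 0.5274 -0.0145  0.079 ]
[314.49523142 244.45802292]
```

View pics/w3m.png

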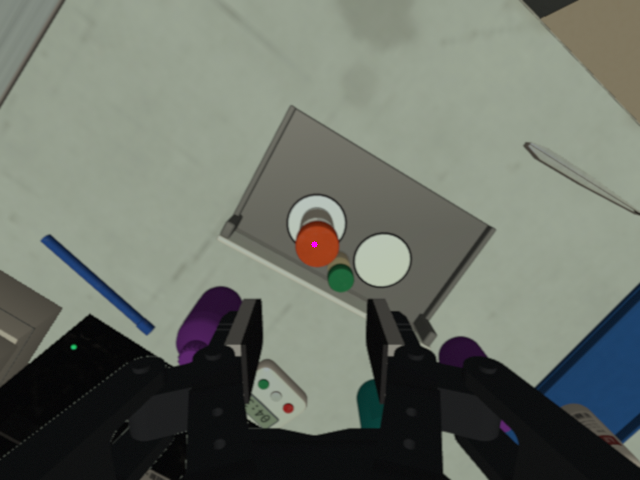

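TCP marker (314,244) is nearly on the orange cap (317,244). The vial is clear of the finger path.

Call:
carry_out(
  moves=[50, -0.1, 0.1, -3, 0, 50, 0, 0, -3, 0, 50, 0, 0, -2.5, 0, 50, 0, 0, -2, 0, 50, 0, 0, -2, 0, 50, 0, 0, -2, 0, 50, 0, 0, -1, 0, 50, 0, 0, -0.8, 0, 50, 0, 0, 0, 0, 50, 0, 0, 0, 0],
)

```text
clock: 11.35
position: [0.5283, -0.0119, 0.0198]
ee_rot: [0.001, -0.33, 0.944, -0.0]
contact_force: [0.6, 0.2, 0.5]
width: 0.0428
```

Call:
carry_out(
  moves=[18, 0, 0, 0, 0, 18, 0, 0, 0, 0, 18, 0, 0, 0, 0, 18, 0, 0, 0, 0, 18, 0, 0, 0, 0, 18, 0, 0, 0, 0, 18, 0, 0, 0, 0, 18, 0, 0, 0, 0, 18, 0, 0, 0, 0, 18, 0, 0, 0, 0],
  squeeze=20,
)

```text
clock: 12.35
position: [0.5284, -0.012, 0.02]
ee_rot: [0.001, -0.33, 0.944, -0.0]
contact_force: [0.4, 0.7, 6.5]
width: 0.0268
```

Call:
carry_out(
  moves=[18, 0, 0, 0.5, 0, 18, 0, 0, 1, 0, 18, 0, 0, 2, 0, 18, 0, 0, 2, 0, 18, 0, 0, 2, 0, 18, 0, 0, 2, 0, 18, 0, 0, 2, 0, 18, 0, 0, 1, 0, 18, -0.3, 1, 0, 0, 18, -0.7, 2, 0, 0],
)

```text
clock: 13.35
position: [0.5176, 0.018, 0.1438]
ee_rot: [-0.0, -0.329, 0.944, -0.0]
contact_force: [-0.2, -0.2, 0.1]
width: 0.027
```

Call:
carry_out(
  moves=[18, -1, 3, 0, 0, 18, -1, 3.5, 0, 0, 18, -1, 3.5, 0, 0, 18, -1, 3.5, 0, 0, 18, -1, 3.5, 0, 0, 18, -1, 3.5, 0, 0, 18, -1, 3.5, 0, 0, 18, -1, 3, 0, 0, 18, -1, 2, 0, 0, 18, -0.3, 0.5, 0, 0],
)

```text
clock: 14.35
position: [0.4222, 0.315, 0.1429]
ee_rot: [-0.001, -0.332, 0.943, 0.0]
contact_force: [-0.8, -0.8, 0.0]
width: 0.0268
```

Call:
carry_out(
  moves=[18, 0, 0, -2, 0, 18, 0, 0, -2, 0, 18, 0, 0, -2, 0, 18, 0, 0, -2, 0, 18, 0, 0, -2, 0, 18, 0, 0, -1, 0, 18, 0, 0, -0.7, 0, 18, 0, 0, -0.4, 0, 18, 0, 0, -0.2, 0, 18, 0, 0, 0, 0],
)

```text
clock: 15.35
position: [0.4249, 0.3132, 0.0215]
ee_rot: [0.0, -0.33, 0.944, 0.0]
contact_force: [0.2, -0.2, 0.1]
width: 0.027
```

Call:
carry_out(
  moves=[18, 0, 0, 0, 0, 52, 0, 0, 0, 0, 52, 0, 0, 0, 0, 52, 0, 0, 0, 0, 52, 0, 0, 0, 0, 52, 0, 0, 1, 0, 52, 0, 0, 2, 0, 52, 0, 0, 3, 0, 52, 0, 0, 3, 0, 52, 0, 0, 3, 0],
)

```text
clock: 16.35
position: [0.4245, 0.313, 0.143]
ee_rot: [0.0, -0.33, 0.944, 0.0]
contact_force: [0.3, 0.1, 0.0]
width: 0.0447
```

Call:
carry_out(
  moves=[52, 1, -2, 1, 0, 52, 1.3, -3, 0, -0.08, 52, 1.3, -3.5, 0, -0.08, 52, 1.3, -3.5, 0, -0.08, 52, 1.3, -3.5, 0, -0.08, 52, 1.3, -3.5, 0, -0.08, 52, 1.3, -3.5, 0, -0.08, 52, 1.3, -3, 0, -0.05, 52, 1.3, -2, 0, 0, 52, 0.6, -1.5, 0, 0],
)

```text
clock: 17.35
position: [0.5458, 0.0214, 0.1519]
ee_rot: [0.001, -0.071, 0.997, -0.0]
contact_force: [-0.8, -0.1, -0.5]
width: 0.0442
```

```bash
python3 - <<'E'
from h import *
s=manip.get_state()
im,c=shot('wrist','w4.png'); p=s['position'];print(p,s['qpos'].round(2),s['width'],s['ee_rot'])
h=cv2.cvtColor(im,cv2.COLOR_BGR2HSV)
m=cv2.inRange(h,(45,80,40),(80,255,255)); n,l,st,ce=cv2.connectedComponentsWithStats(m)
for i in range(1,n):
    if st[i][4]>150: print(st[i],ce[i].round(1),ray(c,*ce[i],.051).round(4))
q=proj(c,(p[0],p[1],.051));print(q);cv2.circle(im,tuple(int(v) for v in q),3,(255,0,255),-1)
# white spots
m=cv2.inRange(h,(0,0,190),(180,45,255))
for cn in cv2.findContours(m,0,1)[0]:
    if cv2.contourArea(cn)>1500 and len(cn)>20:
        e=cv2.fitEllipse(cn);print('spot',e,ray(c,*e[0],.005).round(4))
t,_=shot('top','t4.png')
cv2.imwrite('pics/v4.png',np.hstack([cv2.resize(im[100:420,160:480],(400,400)),cv2.resize(t[190:320,110:240],(400,400))]))
E
```

```text
[0.54582191 0.02139776 0.15188003] [-0.09  0.29  1.69 -0.    1.16 -1.8 ] 0.044240744874782266 [ 7.75765674e-04 -7.08708970e-02  9.97485183e-01 -1.56925737e-04]
[304 228  30  32 763] [318.2 243.3] [0.544  0.0236 0.051 ]
[314.55134047 245.4221897 ]
spot ((362.07049560546875, 201.61740112304688), (58.83596420288086, 61.09131622314453), 52.89931106567383) [0.5196 0.0548 0.005 ]
spot ((273.9104919433594, 202.3732452392578), (58.861534118652344, 60.93886184692383), 128.736572265625) [ 0.5298 -0.0126  0.005 ]
```

View pics/v4.png

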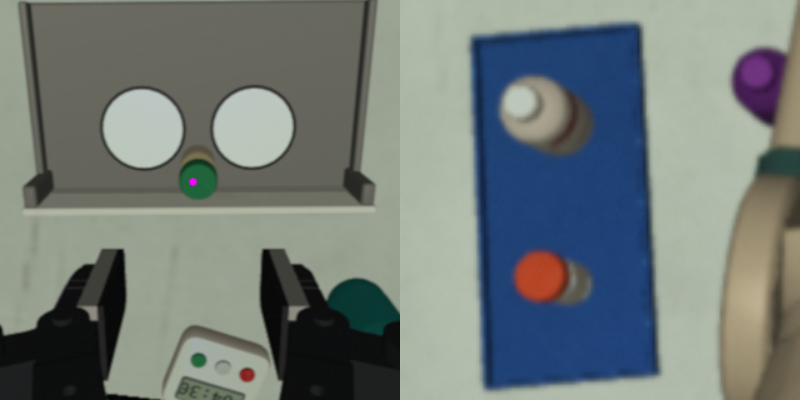

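Left crop: both spots empty; vial cap next to the TCP marker. Right crop: bottle and pot stand upright in the tray. Grasp the vial.

Call:
carry_out(
  moves=[46, -0.15, 0.2, -2, 0, 46, 0, 0, -2, 0, 46, 0, 0, -2, 0, 46, 0, 0, -2, 0, 46, 0, 0, -2, 0, 46, 0, 0, -2, 0, 46, 0, 0, -1, 0, 46, 0, 0, -0.9, 0, 46, 0, 0, 0, 0, 46, 0, 0, 0, 0],
)

```text
clock: 18.45
position: [0.5435, 0.0253, 0.0127]
ee_rot: [0.0, -0.072, 0.997, 0.0]
contact_force: [0.3, -0.1, 1.0]
width: 0.0391
```

Call:
carry_out(
  moves=[10, 0, 0, 0, 0, 10, 0, 0, 0, 0, 10, 0, 0, 0, 0, 10, 0, 0, 0, 0, 10, 0, 0, 0, 0, 10, 0, 0, 0, 0, 10, 0, 0, 0, 0, 10, 0, 0, 0, 0, 10, 0, 0, 0, 0, 10, 0, 0, 0, 0],
)

```text
clock: 19.45
position: [0.5439, 0.0251, 0.013]
ee_rot: [0.001, -0.071, 0.997, -0.0]
contact_force: [-0.3, -0.5, 6.0]
width: 0.0212
```

Call:
carry_out(
  moves=[10, 0, 0, 0.5, 0, 10, 0, 0, 1, 0, 10, 0, 0, 2, 0, 10, 0, 0, 2, 0, 10, 0, 0, 2, 0, 10, 0, 0, 2, 0, 10, 0, 0, 2, 0, 10, 0, 0, 1.5, 0, 10, 0, 0, 1, 0, 10, 0, 0, 0, 0],
)

```text
clock: 20.45
position: [0.544, 0.025, 0.1538]
ee_rot: [0.002, -0.072, 0.997, -0.0]
contact_force: [-0.9, 0.1, -0.5]
width: 0.0218
```

Call:
carry_out(
  moves=[10, -0.4, -2, 0, 0, 10, -0.8, -3.5, 0, -0.05, 10, -0.8, -4, 0, -0.05, 10, -0.8, -4, 0, -0.05, 10, -0.8, -4, 0, -0.04, 10, -0.8, -4, 0, 0, 10, -0.8, -4, 0, 0, 10, -0.8, -4, 0, 0, 10, -0.8, -2.4, 0, 0, 10, -0.6, -1, 0, 0],
)

```text
clock: 21.45
position: [0.4681, -0.306, 0.1511]
ee_rot: [-0.001, 0.025, 1.0, 0.0]
contact_force: [0.3, 0.2, -0.6]
width: 0.0209
```

Call:
carry_out(
  moves=[10, 0, 0, 0, 0, 10, 0, 0, 0, 0, 10, 0, 0, 0, 0, 10, 0, 0, 0, 0, 10, 0, 0, 0, 0, 10, 0, 0, 0, 0, 10, 0, 0, 0, 0, 10, 0, 0, 0, 0, 10, 0, 0, 0, 0, 10, 0, 0, 0, 0],
)

```text
clock: 22.45
position: [0.4691, -0.304, 0.1521]
ee_rot: [-0.0, 0.023, 1.0, 0.0]
contact_force: [-0.4, -0.2, -0.9]
width: 0.0212
```

```bash
python3 - <<'E'
from h import *
s=manip.get_state()
im,c=shot('wrist','w5.png'); p=s['position'];print(p,s['width'],s['ee_rot'])
h=cv2.cvtColor(im,cv2.COLOR_BGR2HSV)
m=cv2.inRange(h,(45,80,40),(80,255,255)); n,l,st,ce=cv2.connectedComponentsWithStats(m)
for i in range(1,n):
    if st[i][4]>150:
        cn=max(cv2.findContours((l==i).astype(np.uint8),0,1)[0],key=cv2.contourArea);e=cv2.fitEllipse(cn)
        print(st[i],ce[i].round(1),e,ray(c,*e[0],.014).round(4))
cv2.imwrite('pics/w5m.png',im)
E
```

```text
[ 0.4690932  -0.30397113  0.15213139] 0.021177304141838674 [-3.22602295e-05  2.34475399e-02  9.99725066e-01  7.12060226e-05]
[ 278  144   72   73 4066] [313.2 179.7] ((313.1553649902344, 179.6625518798828), (70.66950225830078, 71.43450927734375), 177.32958984375) [ 0.4297 -0.3031  0.014 ]
[ 283  331   64   72 3597] [314.  366.8] ((314.0658264160156, 366.6886901855469), (63.05953598022461, 71.13131713867188), 178.1544647216797) [ 0.5895 -0.3099  0.014 ]
[  89  349   84   60 1569] [125.6 368.5] ((126.10189056396484, 372.6831970214844), (34.63256072998047, 88.5496826171875), 55.683719635009766) [ 0.5879 -0.4728  0.014 ]
```

View pics/w5m.png

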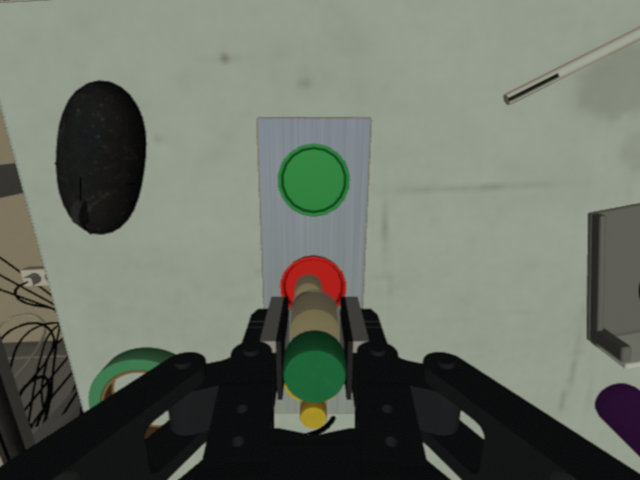

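The empty green dish is at (313,180); the vial is held upright at (315,350). Placing.

Call:
carry_out(
  moves=[10, -1, 0, 0, 0, 10, -1.5, 0, 0, 0, 10, -1, 0, -0.5, 0, 10, -0.3, 0, -2, 0, 10, 0, 0, -2, 0, 10, 0, 0, -2, 0, 10, 0, 0, -2, 0, 10, 0, 0, -1.5, 0, 10, 0, 0, -0.8, 0, 10, 0, 0, 0, 0],
)

```text
clock: 23.5
position: [0.4298, -0.3033, 0.0432]
ee_rot: [-0.001, 0.024, 1.0, 0.001]
contact_force: [-0.1, 0.8, 0.4]
width: 0.0212
```

Call:
carry_out(
  moves=[10, 0, 0, -1, 0, 10, 0, 0, -0.8, 0, 10, 0, 0, -0.4, 0, 10, 0, 0, -0.2, 0, 10, 0, 0, 0, 0, 10, 0, 0, 0, 0, 10, 0, 0, 0, 0, 10, 0, 0, 0, 0, 10, 0, 0, 0, 0, 10, 0, 0, 0, 0],
)

```text
clock: 24.5
position: [0.4312, -0.3039, 0.0203]
ee_rot: [0.0, 0.023, 1.0, -0.0]
contact_force: [0.3, 0.2, 0.1]
width: 0.0215
```

Call:
carry_out(
  moves=[10, 0, 0, -0.15, 0, 10, 0, 0, 0, 0, 44, 0, 0, 0, 0, 44, 0, 0, 0, 0, 44, 0, 0, 0, 0, 44, 0, 0, 1, 0, 44, 0, 0, 2, 0, 44, 0, 0, 3, 0, 44, 0, 0, 3, 0, 44, 0, 0, 4, 0],
)

```text
clock: 25.5
position: [0.4303, -0.3031, 0.1495]
ee_rot: [-0.001, 0.023, 1.0, 0.001]
contact_force: [0.7, -0.0, 0.0]
width: 0.0377
```

Call:
carry_out(
  moves=[50, 0, 1, 1, 0, 50, 0, 3, 0, 0, 50, 0, 4, 0, 0, 50, 0, 4, 0, 0, 50, 0, 4, 0, 0, 50, 0, 4, 0, 0, 50, 0, 4, 0, 0, 50, 0, 4, 0, 0, 50, 0, 4, 0, 0.05, 50, 0, 4, 0, 0.05],
)

```text
clock: 26.5
position: [0.4304, 0.0579, 0.1589]
ee_rot: [0.0, -0.028, 1.0, 0.0]
contact_force: [-0.2, 0.3, -0.3]
width: 0.0428
```

Call:
carry_out(
  moves=[50, 0, 4, 0, 0.1, 50, 0, 4, 0, 0.1, 50, 0, 4, 0, 0.1, 50, 0, 4, 0, 0.1, 50, 0, 4, 0, 0.1, 50, -0.3, 3, 0, 0.11, 50, -0.3, 2, 0, 0, 50, 0, 0.5, 0, 0, 50, 0, 0, 0, 0, 50, 0, 0, 0, 0],
)

```text
clock: 27.5
position: [0.4249, 0.3101, 0.1586]
ee_rot: [-0.0, -0.325, 0.946, -0.0]
contact_force: [-0.4, -1.0, -0.4]
width: 0.0425
```

```bash
python3 - <<'E'
from h import *
s=manip.get_state()
im,c=shot('wrist','w6.png'); p=s['position'];print(p,s['width'],s['ee_rot'])
h=cv2.cvtColor(im,cv2.COLOR_BGR2HSV)
m=cv2.inRange(h,(0,150,80),(12,255,255)); n,l,st,ce=cv2.connectedComponentsWithStats(m)
for i in range(1,n):
    if st[i][4]>150: print(st[i],ce[i].round(1),ray(c,*ce[i],.078).round(4))
print(proj(c,(p[0],p[1],.078)))
t,_=shot('top','t6.png')
cv2.imwrite('pics/v6.png',np.hstack([cv2.resize(im,(533,400)),cv2.resize(t[160:310,430:530],(267,400))]))
E
```

```text
[0.42493434 0.31007109 0.15862864] 0.04245888525702209 [-3.19706650e-04 -3.25400647e-01  9.45576116e-01 -3.53491134e-04]
[ 293  231   47   49 1850] [316.3 254.9] [0.4239 0.3108 0.078 ]
[314.31931055 255.5225327 ]
```

View pics/v6.png

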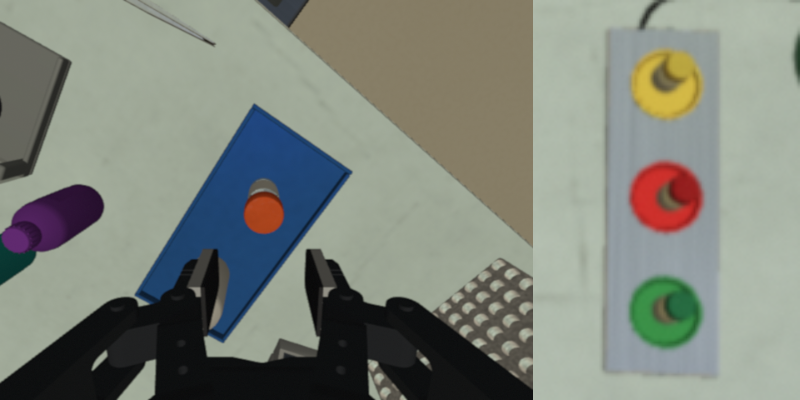

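The green vial stands in its dish; red and yellow are unchanged (right crop). The pot stands in the tray, TCP within 2 mm. Regrasp.

Call:
carry_out(
  moves=[50, -0.1, 0.15, -2, 0, 50, 0, 0, -2, 0, 50, 0, 0, -2, 0, 50, 0, 0, -2, 0, 50, 0, 0, -2, 0, 50, 0, 0, -2, 0, 50, 0, 0, -1.2, 0, 50, 0, 0, -0.7, 0, 50, 0, 0, 0, 0, 50, 0, 0, 0, 0],
)

```text
clock: 28.6
position: [0.4247, 0.3127, 0.0202]
ee_rot: [0.001, -0.325, 0.946, 0.0]
contact_force: [1.0, -0.3, -0.4]
width: 0.0428
```

Call:
carry_out(
  moves=[18, 0, 0, 0, 0, 18, 0, 0, 0, 0, 18, 0, 0, 0, 0, 18, 0, 0, 0, 0, 18, 0, 0, 0, 0, 18, 0, 0, 0, 0, 18, 0, 0, 0, 0, 18, 0, 0, 0, 0, 18, 0, 0, 0, 0, 18, 0, 0, 0, 0],
)

```text
clock: 29.6
position: [0.4248, 0.3129, 0.0204]
ee_rot: [0.001, -0.326, 0.946, 0.0]
contact_force: [0.1, -1.9, 4.8]
width: 0.0268
```

Call:
carry_out(
  moves=[18, 0, 0, 0.5, 0, 18, 0, 0, 1, 0, 18, 0, 0, 2, 0, 18, 0, 0, 2, 0, 18, 0, 0, 2, 0, 18, 0, 0, 2, 0, 18, 0, 0, 2, 0, 18, 0, 0, 1, 0, 18, 0, 0, 0, 0, 18, 0, 0, 0, 0],
)

```text
clock: 30.6
position: [0.4237, 0.3123, 0.1442]
ee_rot: [-0.0, -0.326, 0.946, -0.0]
contact_force: [-0.8, 0.1, -0.4]
width: 0.0272
```

Call:
carry_out(
  moves=[18, 0.5, -1.5, 0, 0, 18, 1, -3, 0, 0, 18, 1.2, -3.5, 0, 0, 18, 1.2, -3.5, 0, 0, 18, 1.2, -3.5, 0, 0, 18, 1.2, -3.5, 0, 0, 18, 1.2, -3.5, 0, 0, 18, 1.2, -3.5, 0, 0, 18, 1, -3, 0, 0, 18, 0.8, -2.5, 0, 0],
)

```text
clock: 31.6
position: [0.5287, -0.0004, 0.1435]
ee_rot: [-0.001, -0.325, 0.946, 0.0]
contact_force: [0.4, 0.5, 0.3]
width: 0.027
```

Call:
carry_out(
  moves=[18, 0, -1, 0, 0, 18, 0, 0, -1, 0, 18, 0, 0, -2, 0, 18, 0, 0, -2, 0, 18, 0, 0, -2, 0, 18, 0, 0, -1.5, 0, 18, 0, 0, -0.8, 0, 18, 0, 0, 0, 0, 18, 0, 0, 0, 0, 18, 0, 0, 0, 0],
)

```text
clock: 32.6
position: [0.5297, -0.0072, 0.0524]
ee_rot: [0.001, -0.326, 0.945, -0.0]
contact_force: [-0.3, -0.8, -0.2]
width: 0.0273
```

```bash
python3 - <<'E'
from h import *
for _ in range(3):
    s=manip.get_state();print(s['position'],s['width'])
    im,c=shot('wrist','w7.png')
cv2.imwrite('pics/w7m.png',im)
h=cv2.cvtColor(im,cv2.COLOR_BGR2HSV)
m=cv2.inRange(h,(0,0,190),(180,45,255))
for cn in cv2.findContours(m,0,1)[0]:
    if cv2.contourArea(cn)>1000 and len(cn)>20:
        e=cv2.fitEllipse(cn);print('spot',np.round(e[0],1),np.round(e[1],1),ray(c,*e[0],.005).round(4))
E
```

```text
[ 0.52972249 -0.00723757  0.05240333] 0.027346849403419
[ 0.52977894 -0.00733597  0.05246464] 0.02734712271695587
[ 0.52973743 -0.00739858  0.05245746] 0.02684443301600635
spot [420.3 321.5] [65.2 78.4] [0.5152 0.0565 0.005 ]
spot [306.2 263.3] [70.9 91.2] [ 0.5272 -0.0149  0.005 ]
```

Call:
carry_out(
  moves=[18, -0.05, -0.5, -0.5, 0, 18, 0, 0, -1, 0, 18, 0, 0, -0.8, 0, 18, 0, 0, -0.4, 0, 18, 0, 0, -0.3, 0, 18, 0, 0, 0, 0, 18, 0, 0, 0, 0, 18, 0, 0, 0, 0, 18, 0, 0, 0, 0, 18, 0, 0, 0, 0],
)

```text
clock: 33.75
position: [0.5287, -0.0124, 0.0217]
ee_rot: [0.0, -0.326, 0.946, 0.0]
contact_force: [0.6, 0.3, 0.3]
width: 0.0268
```

Call:
carry_out(
  moves=[18, 0, 0, -0.05, 0, 18, 0, 0, 0, 0, 50, 0, 0, 0, 0, 50, 0, 0, 0, 0, 50, 0, 0, 0, 0, 50, 0, 0, 1, 0, 50, 0, 0, 2, 0, 50, 0, 0, 3, 0, 50, 0, 0, 4, 0, 50, 0, 0, 4, 0],
)

```text
clock: 34.75
position: [0.5282, -0.0123, 0.163]
ee_rot: [-0.0, -0.326, 0.946, 0.0]
contact_force: [0.3, -0.4, -0.4]
width: 0.043
```

Call:
carry_out(
  moves=[62, 0, 2, 2, -0.1, 62, 0, 4, 0, -0.12, 62, 0, 4, 0, -0.12, 62, 0, 4, 0, -0.12, 62, 0, 4, 0, -0.12, 62, 0, 4, 0, -0.12, 62, 0, 4, 0, -0.12, 62, 0, 4, 0, -0.12, 62, 0, 2.5, 0, -0.1, 62, 0, 1, 0, 0],
)

```text
clock: 35.75
position: [0.5283, 0.3251, 0.1816]
ee_rot: [0.0, 0.186, 0.983, 0.001]
contact_force: [1.0, -0.2, -0.4]
width: 0.0532
```

```bash
python3 - <<'E'
from h import *
s=manip.get_state()
im,c=shot('wrist','w8.png'); s=manip.get_state();p=s['position'];print(p,s['width'],s['ee_rot'])
im,c=shot('wrist','w8.png')
h=cv2.cvtColor(im,cv2.COLOR_BGR2HSV)
q=proj(c,(p[0],p[1],.096));print(q);
m=cv2.inRange(h,(0,0,175),(180,40,255)); n,l,st,ce=cv2.connectedComponentsWithStats(m)
for i in range(1,n):
    if 300<st[i][4]<8000 and np.hypot(*(ce[i]-q))<80: print(st[i],ce[i].round(1),ray(c,*ce[i],.096).round(4))
cv2.circle(im,tuple(int(v) for v in q),3,(255,0,255),-1)
t,_=shot('top','t8.png')
cv2.imwrite('pics/v8.png',np.hstack([cv2.resize(im,(533,400)),cv2.resize(t[190:290,270:370][:,:67],(267,400))]))
E
```

```text
[0.52840618 0.32524459 0.18148944] 0.05265306847917393 [1.23746144e-04 1.85090802e-01 9.82721087e-01 8.02732890e-04]
[314.38752291 252.48123208]
[296 242  29  28 619] [309.9 255.4] [0.5292 0.3218 0.096 ]
```

View pics/v8.png

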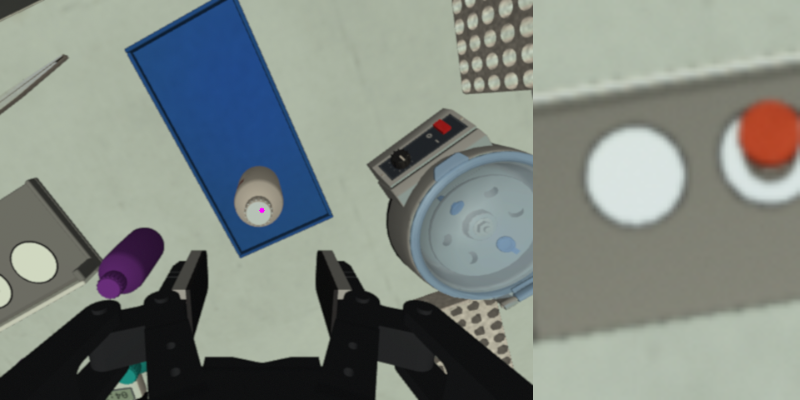

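The pot is upright on its spot, much as at the start. Bottle cap is about 3 mm off the TCP, so correct, descend and grip.

Call:
carry_out(
  moves=[62, 0.05, -0.3, -3, 0, 62, 0, 0, -2, 0, 62, 0, 0, -2, 0, 62, 0, 0, -2, 0, 62, 0, 0, -2, 0, 62, 0, 0, -2, 0, 62, 0, 0, -1.2, 0, 62, 0, 0, -0.8, 0, 62, 0, 0, 0, 0, 62, 0, 0, 0, 0],
)

```text
clock: 36.9
position: [0.5297, 0.3195, 0.0318]
ee_rot: [0.0, 0.187, 0.982, 0.0]
contact_force: [0.5, -0.1, 1.1]
width: 0.0527
```

Call:
carry_out(
  moves=[30, 0, 0, 0, 0, 30, 0, 0, 0, 0, 30, 0, 0, 0, 0, 30, 0, 0, 0, 0, 30, 0, 0, 0, 0, 30, 0, 0, 0, 0, 30, 0, 0, 0, 0, 30, 0, 0, 0, 0, 30, 0, 0, 0, 0, 30, 0, 0, 0, 0],
  squeeze=25,
)

```text
clock: 37.9
position: [0.53, 0.3199, 0.0323]
ee_rot: [0.001, 0.187, 0.982, 0.001]
contact_force: [-0.3, -0.2, 6.4]
width: 0.041
```

Call:
carry_out(
  moves=[30, 0, 0, 0.5, 0, 30, 0, 0, 1, 0, 30, 0, 0, 2, 0, 30, 0, 0, 2, 0, 30, 0, 0, 2, 0, 30, 0, 0, 2, 0, 30, 0, 0, 2, 0, 30, 0, 0, 1, 0, 30, 0, 0, 0, 0, 30, 0, 0, 0, 0],
)

```text
clock: 38.9
position: [0.5286, 0.3194, 0.1556]
ee_rot: [-0.0, 0.187, 0.982, -0.0]
contact_force: [-0.7, 0.2, -1.4]
width: 0.0407
```

Call:
carry_out(
  moves=[30, 0, -1.5, 0, 0, 30, 0, -3, 0, 0, 30, 0, -3, 0, 0, 30, 0, -3, 0, 0, 30, -0.4, -3, 0, 0, 30, -0.4, -3, 0, 0, 30, 0, -3, 0, 0, 30, 0, -3, 0, 0, 30, 0, -2.5, 0, 0, 30, 0, -1, 0, 0],
)

```text
clock: 39.9
position: [0.52, 0.0568, 0.1552]
ee_rot: [-0.001, 0.188, 0.982, -0.001]
contact_force: [1.3, 0.4, -0.9]
width: 0.0408
```

Call:
carry_out(
  moves=[30, 0, 0, -0.5, 0, 30, 0, 0, -1.5, 0, 30, 0, 0, -2, 0, 30, 0, 0, -2, 0, 30, 0, 0, -1.5, 0, 30, 0, 0, -1, 0, 30, 0, 0, 0, 0, 30, 0, 0, 0, 0, 30, 0, 0, 0, 0, 30, 0, 0, 0, 0],
)

```text
clock: 40.9
position: [0.5218, 0.0597, 0.072]
ee_rot: [0.001, 0.187, 0.982, 0.0]
contact_force: [-0.1, 0.9, -1.0]
width: 0.0408
```

Call:
carry_out(
  moves=[30, -0.1, -0.5, -0.5, 0, 30, 0, 0, -1, 0, 30, 0, 0, -1, 0, 30, 0, 0, -0.7, 0, 30, 0, 0, -0.4, 0, 30, 0, 0, -0.2, 0, 30, 0, 0, 0, 0, 30, 0, 0, 0, 0, 30, 0, 0, 0, 0, 30, 0, 0, 0, 0],
)

```text
clock: 41.9
position: [0.5197, 0.0546, 0.0333]
ee_rot: [-0.0, 0.187, 0.982, -0.0]
contact_force: [-3.1, -0.5, 5.6]
width: 0.041
```

Call:
carry_out(
  moves=[30, 0, 0, 0, 0, 62, 0, 0, 0, 0, 62, 0, 0, 0, 0, 62, 0, 0, 0, 0, 62, 0, 0, 0, 0, 62, 0, 0, 1, 0, 62, 0, 0, 2, 0, 62, 0, 0, 3, 0, 62, 0, 0, 4, 0, 62, 0, 0, 4, 0],
)

```text
clock: 42.9
position: [0.5198, 0.0546, 0.175]
ee_rot: [-0.0, 0.187, 0.982, 0.0]
contact_force: [1.2, -0.4, 0.4]
width: 0.0525
```

Call:
carry_out(
  moves=[62, 0, 1, 2, 0, 62, -1, 2, 2, 0, 62, -2, 3, 0, 0, 62, -2, 4, 0, 0, 62, -2, 4, 0, 0, 62, -2, 4, 0, 0, 62, -1, 4, 0, 0, 62, -1, 4, 0, 0, 62, 0, 2, 0, 0, 62, 0, 0, 0, 0],
)

```text
clock: 43.9
position: [0.4098, 0.3372, 0.2138]
ee_rot: [0.0, 0.185, 0.983, 0.001]
contact_force: [-0.6, -1.1, 0.4]
width: 0.0531
```

```bash
python3 - <<'E'
from h import *
t,c=shot('top','t9.png');s,_=shot('scene','s9.png')
t0=cv2.imread('pics/t0.png');s0=cv2.imread('pics/s0.png')
up=lambda i:cv2.resize(i,(400,300),interpolation=cv2.INTER_CUBIC)
cv2.imwrite('pics/v9.png',np.vstack([np.hstack([up(t0[190:280,255:375]),up(t[190:280,255:375])]),np.hstack([up(s0[180:300,240:400]),up(s[180:300,240:400])])]))
for n,i in(('0',t0),('9',t)):
    h=cv2.cvtColor(i,cv2.COLOR_BGR2HSV)
    for nm,lo,hi,z in [('or',(0,150,80),(12,255,255),.079),('gr',(45,80,20),(80,255,255),.05),('ye',(20,150,80),(32,255,255),.012)]:
        m=cv2.inRange(h,np.array(lo),np.array(hi));k,l,st,ce=cv2.connectedComponentsWithStats(m)
        print(n,nm,[(ce[j].round(1).tolist(),int(st[j][4])) for j in range(1,k) if st[j][4]>60])
E
```

```text
0 or [([329.4, 223.1], 188), ([479.3, 233.4], 468)]
0 gr [([552.5, 181.9], 792), ([309.9, 217.1], 90), ([479.1, 276.7], 575)]
0 ye [([479.9, 191.5], 415)]
9 or [([329.1, 223.0], 191), ([479.3, 233.4], 470)]
9 gr [([552.5, 182.0], 786), ([479.2, 276.7], 536)]
9 ye [([479.9, 191.5], 414)]
```

View pics/v9.png

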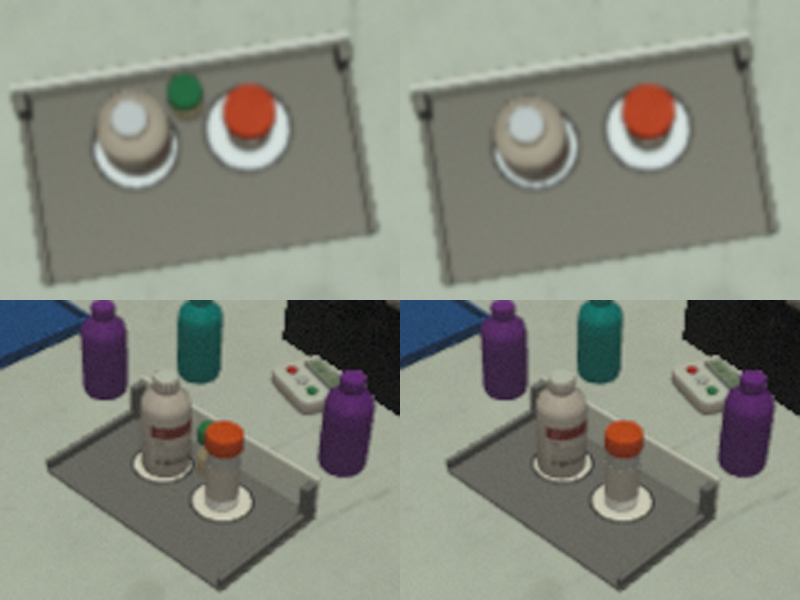

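Compared with the start (left), both stand upright on their spots and nothing else has moved. The bottle looks about 4 mm nearer the robot, so I'll measure it against the spot centre.

```bash
python3 - <<'E'
from h import *
c=cam('top')
def spot(f):
    h=cv2.cvtColor(cv2.imread(f),cv2.COLOR_BGR2HSV);m=cv2.inRange(h,(0,0,170),(180,45,255));m[:200]=0;m[260:]=0;m[:,:270]=0;m[:,345:]=0
    for cn in cv2.findContours(m,0,1)[0]:
        if cv2.contourArea(cn)>20:
            M=cv2.moments(cn);u,v=M['m10']/M['m00'],M['m01']/M['m00'];print(f,round(M['m00']),round(u,2),round(v,2),'z5',ray(c,u,v,.005).round(4),'z97',ray(c,u,v,.097).round(4))
for f in('t0','t8','t9'): spot(f'pics/{f}.png')
E
```

```text
pics/t0.png 45 293.21 241.64 z5 [0.5054 0.0587 0.005 ] z97 [0.4925 0.0529 0.097 ]
pics/t0.png 152 328.15 232.06 z5 [ 0.524 -0.011  0.005] z97 [ 0.5096 -0.0111  0.097 ]
pics/t0.png 66 293.33 224.77 z5 [0.5394 0.0584 0.005 ] z97 [0.5238 0.0527 0.097 ]
pics/t0.png 630 298.51 204.93 z5 [0.5797 0.048  0.005 ] z97 [0.5608 0.0431 0.097 ]
pics/t8.png 424 295.2 233.54 z5 [0.5216 0.0547 0.005 ] z97 [0.5075 0.0493 0.097 ]
pics/t8.png 162 328.62 232.45 z5 [ 0.5232 -0.0119  0.005 ] z97 [ 0.5089 -0.012   0.097 ]
pics/t8.png 632 298.56 204.94 z5 [0.5797 0.0479 0.005 ] z97 [0.5608 0.043  0.097 ]
pics/t9.png 69 292.41 226.59 z5 [0.5357 0.0602 0.005 ] z97 [0.5204 0.0544 0.097 ]
pics/t9.png 152 328.65 232.34 z5 [ 0.5234 -0.012   0.005 ] z97 [ 0.5091 -0.012   0.097 ]
pics/t9.png 630 298.55 204.93 z5 [0.5797 0.0479 0.005 ] z97 [0.5608 0.043  0.097 ]
```

The bottle's axis is now 1.2 mm from the spot centre (at the start it was 3 mm off the other way). The pot's cap is within 0.3 px of its start. Handing in.

```bash
python3 -c "
from h import *
print(manip.get_state()['clock'],manip.sign_off())"
```

```text
the job is handed in; nothing more can be done
44.0 None
```

The job is done and handed in at 44 s of the 109 s allowed. I moved the white bottle and then the pot to the blue tray. Next I stood the green-capped vial in the green dish, then put the pot and the bottle back on their own white spots.

What the last checks showed:
- **Pot:** its cap is within 0.3 px (about 0.6 mm) of where it was at the start.
- **Bottle:** it stands 1.2 mm from its spot's centre. That is about 4 mm nearer the robot than at the start, when it stood about 3 mm off the centre on the other side.
- **Green vial:** it stood in its dish in the view taken after I let go of it. In the last picture I checked its dish only by colour, and the dish's green patch was still in place.
- **Red and yellow vials:** their colour patches are unchanged.
- **Look-alikes:** the purple and turquoise bottles near the bay have not moved.
- **Robot:** the gripper is empty and clear of everything. The force readings at the end of each move never passed about 7 N.

The wrist and top cameras disagreed by 3–4 mm in x at first. I corrected for that with close looks before each grasp.

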